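# Clamp a sample through the press guard's window

### The job

Load and clamp the sample in the bench press: push the orange tab so that the sample carrier slides along its guide fully home under the blue guard, then reach down through the window in the guard and press the red lever fully down, and take the hand away. Only push: do not lift the carrier, never let the robot touch the blue guard or its metal window frame, and leave everything else on the bench where it is.

Things in the scene. Friction and masses are not known exactly. Their poses are not given: they have to be found in the camera images.
- press: Fixed sample press: grey base plate 210 (x) by 365 mm (y -85 to +280), 15 mm thick, flat on the table. Origin: on the table, right below the centre of window and paddle. x points to the lever's hinge, roughly away from the robot; z up. The carrier's guide runs along y at x = 0, between two steel rails 9 mm high, from the open end at +y to a rubber stop at y = -50 mm.
- guard: Blue guard hood fixed on the press, origin and axes as the press's: x -102 to +102 mm, y -80 to +80 mm, top at z = 116 mm, with a metal window frame on it to z = 119 mm. The top has an open window (no glass); the +y side a low mouth (72 mm wide, up to z = 65 mm) where the carrier enters. Robot contact over 0.5 N counts as touching.
- window (a point): Centre of the open window, level with the top of its metal frame, 119 mm above the table. Clear opening 80 mm along the press's x and 100 mm along its y; the rim (panel and frame) is 9 mm thick.
- lever_pad (a point): Centre of the top face of the red paddle, 36 mm (x) by 40 mm (y), under the middle of the window: 100 mm above the table (19 mm below the frame's top) at joint value 0, 77 mm above the table when fully down.
- clamp_lever (a joint): Angle of the clamp lever, rad: 0 up, 0.28 fully down (stop). The paddle goes down about 83 mm from its hinge, which lies towards the press's +x. Stiff friction hinge, no spring: about 4 N on the paddle moves it and it stays where it is left.
- carrier: Loose sample carrier, 0.25 kg, in the guide: aluminium plate 50 (x) by 205 (y -50 to +155) by 10 mm, white sample cup 32 mm across and 22 high on it, orange push tab at its +y end. Origin: underside, below the cup; axes as the press's. Fully home at the stop its origin has the press's x and y (home within 4 mm in y); it starts 50 to 110 mm short, at +y. Takes 1 to 3 N to slide.
- push_tab (a point): Middle of the outer (+y) face of the orange push tab, 45 mm above the table. The tab is 40 mm wide (x), 8 mm thick (y) and reaches from 25 to 65 mm above the table. At home it is 155 mm from the press's origin, 75 mm outside the guard.
- jar: Bystander: small jar with blue cap, 40 mm across, 65 mm high, beside the press; origin under its centre.
- flask: Bystander: small green bottle with white cap, 48 mm across, 80 mm high, beside the press; origin under its centre.
- cup: Bystander: spare white sample cup, 40 mm across, 30 mm high, on the robot's side of the press; origin under its centre.
- mug: Bystander: blue mug, 80 mm across, 90 mm high; origin under its centre.
- meter: Bystander: yellow meter, 150 by 75 by 38 mm; origin under its centre.
- adapter: Bystander: black power adapter, 110 by 50 by 30 mm; origin under its centre.
- driver: Bystander: orange-handled screwdriver, 180 mm long, lying; origin under it.
Mind the look-alikes: they are no part of the job. Of the things shaped like the carrier, the aluminium one is meant.

How it is judged (in metres and radians):
On the way, in this order (a step that is already met when the one before it is completed fails the run):
1. the carrier is fully home with the lever still up (y of carrier in the frame of press between -0.004 and 0.004 m and z of carrier in the frame of press below 0.02 m and angle between carrier's own z axis and vertical below 0.05 rad and value of joint clamp_lever below 0.12 rad), for 0.2 s.
2. the lever is pressed fully down through the window, the carrier still home (y of carrier in the frame of press between -0.004 and 0.004 m and z of carrier in the frame of press below 0.02 m and angle between carrier's own z axis and vertical below 0.05 rad and value of joint clamp_lever above 0.25 rad), for 0.1 s.
At the end, for the whole second after the job is handed in: The carrier lies flat in its guide, at rest, within 4 mm of its home position; the lever is down (over 0.25 of 0.28 rad) (all of step 2 and linear speed of carrier below 0.01 m/s); the robot touches nothing.
It fails at once if the robot touches the guard or its window frame (over 0.5 N) (contact force between any of the arm, the fingers and guard above 0.5 N).
It fails at once if the carrier is lifted or tipped (over 6 mm, 0.15 rad) (z of carrier in the frame of press above 0.021 m or angle between carrier's own z axis and vertical above 0.15 rad).
It fails at once if the lever is pressed before the carrier is home (value of joint clamp_lever above 0.15 rad and y of carrier in the frame of press above 0.01 m).
It fails at once if a bystander is moved more than 20 mm (distance of any of jar, flask, cup, mug, meter, adapter, driver from where it was at the start of the episode above 0.02 m).
It also fails if it takes over 48 s, if anything falls off the work surface, if the arm or the gripper's body presses on something with over 40 N, if the wrist force passes 120 N, or if a joint passes its speed limit or range.

### The arm

A 6-joint arm with a two-finger parallel gripper is mounted at the origin on the work surface. World frame = base frame: x ahead of the robot, y to its left, z up, the work surface at z = 0. Lengths are in mm, angles in rad, forces in N, time in s.
With the tool pointing down it reaches from about 275 to 750 mm from the base axis. Payload 10.2 kg.
Tool frame: the origin (TCP) lies where the fingers leave the gripper's body, on its centre line; the fingertips stand 73 mm ahead of it and the grasp point (between the pads) lies 54 mm ahead of it; z points along the fingers, y is the line along which they close (so a half turn about z gives the same grasp; the last joint's range is limited). The gripper opens to 85 mm and grips with 20 to 120 N. Pads are 22 mm wide; open, the fingers measure 114 mm over their backs; the gripper's body (76 mm by 85 mm) begins 54 mm behind the grasp point. The pads swing forward as they close: fully open they stand 13 mm farther back than shut.
Start: joints at [0.988, 0.313, 1.498, -0, 1.331, -0.223], TCP at [184.859, 491.385, 303.894] pointing down, gripper open.
Joint ranges: [-2.94, 2.94], [-0.97, 2.17], [0.19, 2.56], [-1.23, 4.37], [0.02, 3.11], [-2.88, 2.88]. Speed limits (rad/s): [2.39, 2.39, 3.01, 3.14, 3.14, 3.14].

### API

Orientations are given as a unit quaternion [w, x, y, z].
In Python, from rig import ctrl gives the robot as it stands.
- The arm moves only by the shell command python3 -m creep 'ROWS' [OPENING] [FORCE]. ROWS is JSON, a list that holds one entry, the list of rows, each a list of 6 numbers: the shift along the world's x, y, z in units of 25 mm (1.0 is 25 mm), then the turn, a rotation vector about the world's x, y, z in units of 5 degrees (1.0 is 5 degrees). In form: [[[x, y, z, ax, ay, az], ...]]. A call has 1 to 20 rows; each row is the pose to reach, as a shift and turn from the pose commanded when the call began; what a row does not reach only later rows make up. A row lasts 1/12 s, in which the tool goes at most 41.7 mm and 7.16 degrees, less where a joint would pass 70% of its speed; a pose out of reach is approached as far as the arm can. A call with a gripper value outside its range is refused whole. OPENING is the finger opening in mm, from 0 to 85.4, set as the call begins (- or left out, the last holds). The fingers move at their own pace and stop on an object; FORCE is the grip in N (left out, the last holds). Time passes only in rows, so rows that repeat a pose let the fingers close. It gives the time, the measured TCP pose, the force, the opening and the grip force at its end, in the units of the state.
- ctrl.sense(): the state, without advancing time (a new reading comes with each control period).
- ctrl.capture(name): name is "side" or "top"; returns a dict with "image" (420x560x3 uint8, red, green, blue), "fx", "fy", "cx", "cy" (pixels), "R" (3x3) and "t" (3): a world point X has camera coordinates R X + t. Camera axes: x right, y down, z forward; pixel columns grow to the right and rows downward; lengths in mm; the calibration is good to about 2 mm. A picture is of the moment at which its call begins. There is no depth.
- ctrl.finish_job(): hands the job in; it is judged then, once.
The state is a dict: "time_s": time; "joints": joint angles; "dq": joint speeds; "tau": joint torques, N m; "eef_pos": TCP position; "ee_rot": TCP orientation; "force": force on the tool from outside, world axes, zero at the start; "wrist_torque": the same for the moment, N m; "grip_width": opening from 0.0 (shut) to 1.0 (fully open); "grip_force": force on a finger pad.
Only numpy, scipy, OpenCV 4.12 (cv2) and the standard library are available. Lean on these libraries where they do the work, as an engineer would, in place of code of your own. Each camera call takes 0.05 s, during which the arm holds its last target. There are 200 camera calls.

## Working session

There is one attempt and no reset: what is moved stays moved. The work goes in short steps, Python scripts to look and compute and a shell command to move; the robot and the scene stay as the last step left them, time stands still between calls to the robot, and variables do not carry over. Pictures are saved under pics/ and viewed, at most 10 in all, crops included, and the job is handed in when it is done.

```bash
mkdir -p pics; ls; cat > h.py <<'E'
import numpy as np, cv2
from rig import ctrl
def cap(n,f):
    c=ctrl.capture(n); cv2.imwrite(f,cv2.cvtColor(c["image"],cv2.COLOR_RGB2BGR))
    np.savez('cal_'+n,**{k:np.array(c[k]) for k in ("fx","fy","cx","cy","R","t")}); return c
def cal(n): return np.load('cal_'+n+'.npz')
def ray(n,u,v,z):
    c=cal(n); d=c["R"].T@np.array([(u-c["cx"])/c["fx"],(v-c["cy"])/c["fy"],1]); o=-c["R"].T@c["t"]
    return o+d*(z-o[2])/d[2]
def proj(n,X):
    c=cal(n); p=c["R"]@np.array(X,float)+c["t"]; return np.array([c["fx"]*p[0]/p[2]+c["cx"],c["fy"]*p[1]/p[2]+c["cy"]])
E
python3 - <<'E'
from h import *
for n in("top","side"):
    c=cap(n,f'pics/{n}0.png'); print(n,c["fx"],np.round(-np.array(c["R"]).T@c["t"]))
s=ctrl.sense();print(s)
E
```

```text
pics
top 434.795617189375 [ 309.    5. 1329.]
side 516.3186746408657 [   68. -1143.  1079.]
{'time_s': 0.1, 'joints': array([ 9.87635093e-01,  3.13406034e-01,  1.49832484e+00,  1.38769912e-05,
        1.33100315e+00, -2.23382893e-01]), 'dq': array([ 0.00030875, -0.0017672 , -0.00265435,  0.00110273,  0.00072211,
        0.00078258]), 'tau': array([ 1.49423588e-03, -4.12898362e+01, -2.60140175e+01, -2.47195803e-04,
        3.05012392e-03,  3.02128647e-06]), 'eef_pos': array([184.75932799, 491.27085482, 303.39977702]), 'ee_rot': array([-2.30150861e-04,  1.78922129e-01,  9.83863073e-01, -5.22257607e-04]), 'force': array([-0.32846203,  0.05073344, -0.00634208]), 'wrist_torque': array([ 0.0154342 ,  0.06022491, -0.06663462]), 'grip_force': 0.0, 'grip_width': 0.9972102811696382}
```

View pics/top0.png

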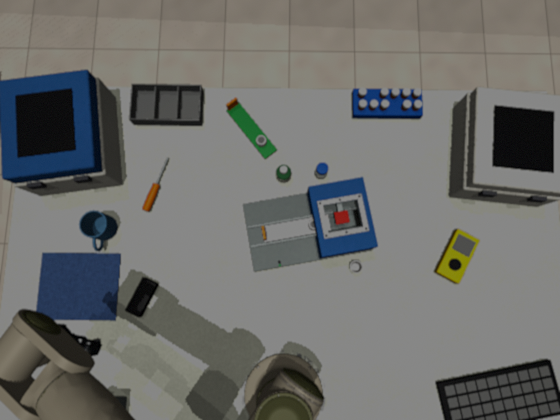

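View pics/side0.png

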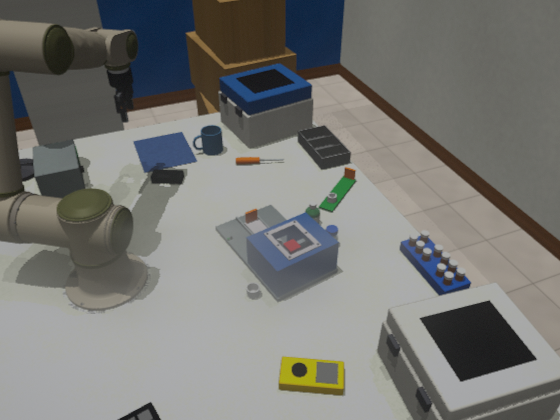

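The top view shows the press at (310,225), with its guard window at (342,217) and red paddle at (341,217). Two things are carrier-shaped: the green one lying loose at (252,130), and the aluminium one in the press guide at (288,231) with its orange tab at (264,233). The aluminium one in the guide fits the description. I'll confirm that in enlarged crops.

```bash
python3 - <<'E'
from h import *
a=cv2.imread('pics/top0.png')[160:280,235:385]; cv2.imwrite('pics/tc.png',cv2.resize(np.clip(a*1.6,0,255).astype('uint8'),None,fx=5,fy=5,interpolation=cv2.INTER_CUBIC))
a=cv2.imread('pics/side0.png')[190:300,210:350]; cv2.imwrite('pics/sc.png',cv2.resize(np.clip(a*1.5,0,255).astype('uint8'),None,fx=5,fy=5,interpolation=cv2.INTER_CUBIC))
E
```

```text
(no output)
```

View pics/tc.png

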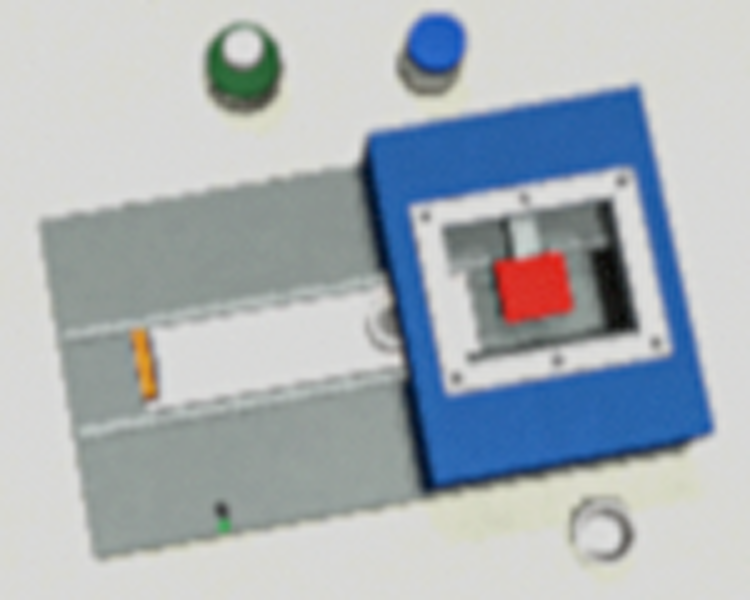

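View pics/sc.png

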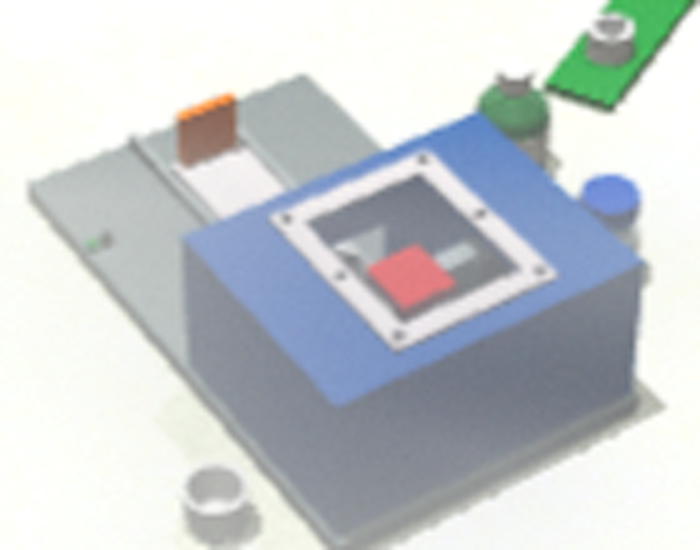

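Confirmed: the carrier is the aluminium one in the press guide. Its orange tab is at crop (145,365), i.e. about (264,233) in the full picture, and the red paddle sits in the middle of the window. I'll fit the press pose from both views.

```bash
cat >> h.py <<'E'
def P(p,X): # press -> world
    c,s=np.cos(p[2]),np.sin(p[2]); return np.array([p[0]+c*X[0]-s*X[1],p[1]+s*X[0]+c*X[1],X[2]])
E
python3 - <<'E'
from h import *
from scipy.optimize import least_squares
T=[((102,80,116),(367,133)),((102,-80,116),(640,87)),((-102,-80,116),(712,432)),((-102,80,116),(428,490)),((105,280,15),(40,220)),((-105,280,15),(98,558)),((0,0,100),(535,287))]
S=[((102,80,116),(478,112)),((102,-80,116),(640,265)),((-102,-80,116),(340,405)),((-102,80,116),(185,238)),((105,280,15),(305,75)),((-105,280,15),(30,190)),((0,0,100),(412,276))]
f=lambda q,o:(np.array(q)+.5)/5-.5+o
D=[('top',X,f(q,[235,160])) for X,q in T]+[('side',X,f(q,[210,190])) for X,q in S]
res=lambda p,dd=D:np.concatenate([proj(n,P(p,X))-q for n,X,q in dd])
x0=ray('top',*D[6][2],100)
for dd in(D[:7],D[7:],D):
    r=least_squares(res,[x0[0],x0[1],0.15],args=(dd,),x_scale=[10,10,.1],loss='soft_l1'); print(np.round(r.x,3)); 
print(np.round(res(r.x).reshape(-1,2),1))
p=r.x; np.save('press',p)
inv=lambda X:P([0,0,-p[2]],X-np.array([p[0],p[1],0]))
for n,q,o in(('top',(133,331),[235,160]),('top',(148,400),[235,160]),('side',(178,115),[210,190]),('side',(235,95),[210,190])):
    w=ray(n,*f(q,o),65); print(n,w.round(1),inv(w).round(1))
for n,q,o in (('top',(535,287),[235,160]),('side',(412,276),[210,190])): w=ray(n,*f(q,o),100); print('pad',w.round(1),inv(w).round(1))
for n,q,h in(('flask',(245,47),80),('jar',(437,42),65),('cup',(602,530),30)):
    w=ray('top',*f(q,[235,160]),h); print(n,w.round(1),inv(w).round(1))
from scipy.spatial.transform import Rotation as Ro
print(Ro.from_quat(np.roll(ctrl.sense()["ee_rot"],-1)).as_matrix().round(3))
E
```

```text
[ 5.03463e+02 -1.62519e+02  1.85000e-01]
[ 5.03011e+02 -1.67363e+02  1.93000e-01]
[ 5.03661e+02 -1.64112e+02  1.89000e-01]
[[ 0.3  0. ]
 [ 0.5 -0.3]
 [ 1.3  0.6]
 [ 1.8 -0.8]
 [-0.3  0.3]
 [-0.6  0.6]
 [ 0.5 -0.1]
 [ 0.2 -0.4]
 [ 1.2 -0.7]
 [-0.7  0.2]
 [-0.7 -0.7]
 [ 0.2 -1.3]
 [-0.8 -2. ]
 [ 0.  -1.3]]
top [480.2  68.7  65. ] [ 20.6 233.   65. ]
top [439.7  59.1  65. ] [-20.9 231.3  65. ]
side [440.4  57.3  65. ] [-20.5 229.3  65. ]
side [480.2  62.6  65. ] [ 19.5 227.1  65. ]
pad [ 503.5 -162.6  100. ] [  0.1   1.6 100. ]
pad [ 501.4 -169.2  100. ] [ -3.2  -4.5 100. ]
flask [648.7   4.9  80. ] [174.1 138.8  80. ]
jar [ 657.2 -110.3   65. ] [160.9  24.   65. ]
cup [ 369.1 -210.1   30. ] [-140.8  -19.9   30. ]
[[-0.936  0.352 -0.001]
 [ 0.352  0.936 -0.001]
 [ 0.    -0.001 -1.   ]]
```

```bash
python3 -m creep '[[[1,-1.4,0,0,0,0.6],[2.4,-3.4,0,0,0,1.5],[3.5,-5,0,0,0,2.2],[4.5,-6.5,0,0,0,3],[5.5,-7.9,0,0,0,3.6],[6.5,-9.3,0,0,0,4.2],[7.5,-10.7,0,0,0,4.8],[8.4,-12,0,0,0,5.4],[9.3,-13.3,0,0,0,6],[10.1,-14.4,0,0,0,6.28],[10.7,-15.36,0,0,0,6.28],[10.7,-15.36,0,0,0,6.28],[10.7,-15.36,0,0,0,6.28],[10.7,-15.36,0,0,0,6.28]]]' 0
python3 - <<'E'
from h import *
from scipy.spatial.transform import Rotation as Ro
s=ctrl.sense();p=np.load('press.npy');e=s["eef_pos"]
print(P([0,0,-p[2]],e-np.array([p[0],p[1],0])).round(1),Ro.from_quat(np.roll(s["ee_rot"],-1)).as_matrix().round(3),s["joints"].round(2))
E
```

```text
time_s: 1.27
eef_pos: [452.1, 107.5, 303.6]
ee_rot: [-0.001, -0.093, 0.996, 0.0]
force: [0.1, -0.1, 0.2]
grip_width: -0.003
grip_force: 0.0
[3.000e-01 2.765e+02 3.036e+02] [[-0.983 -0.186 -0.001]
 [-0.186  0.983  0.   ]
 [ 0.001  0.001 -1.   ]] [-0.02  0.18  1.67  0.    1.29 -1.78]
```

```bash
python3 -m creep '[[[0,0,-1,0,0,0],[0,0,-2,0,0,0],[0,0,-3,0,0,0],[0,0,-4,0,0,0],[0,0,-5,0,0,0],[0,0,-6,0,0,0],[0,0,-7,0,0,0],[0,0,-7.5,0,0,0],[0,0,-7.8,0,0,0],[0,0,-7.8,0,0,0],[0,0,-7.8,0,0,0]]]'
python3 - <<'E'
from h import *
cap('side','pics/s1.png');cap('top','pics/t1.png')
a=cv2.imread('pics/s1.png')[150:270,200:320];b=cv2.imread('pics/t1.png')[170:290,220:340]
cv2.imwrite('pics/c1.png',np.clip(cv2.resize(np.hstack([a,b]),None,fx=3.3,fy=3.3,interpolation=cv2.INTER_CUBIC)*1.5,0,255))
E
```

```text
time_s: 2.18
eef_pos: [452.3, 108.2, 109.4]
ee_rot: [0.0, -0.095, 0.996, -0.0]
force: [0.0, -0.6, 0.4]
grip_width: -0.005
grip_force: 0.0[ WARN:0@1.214] global loadsave.cpp:1063 imwrite_ Unsupported depth image for selected encoder is fallbacked to CV_8U.
```

View pics/c1.png

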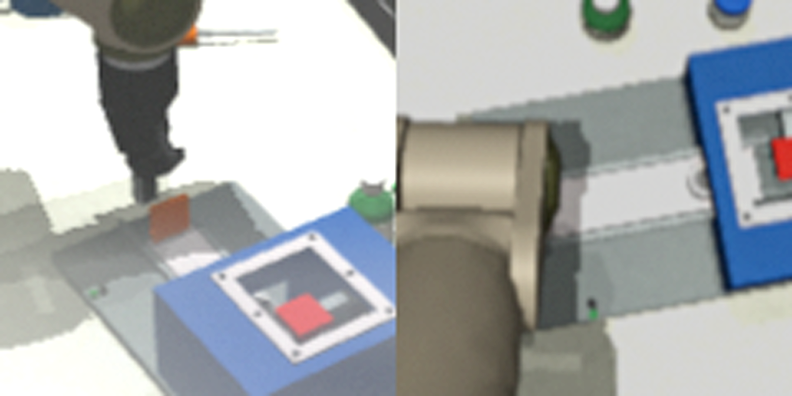

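The fingertips stand behind the tab, at side crop (145,195). A finger knuckle bulges out at (182,155), so I'll measure its height and overhang before pushing.

```bash
python3 - <<'E'
from h import *
p=np.load('press.npy');inv=lambda X:P([0,0,-p[2]],X-np.array([p[0],p[1],0]))
for nm,q in(('knuckle',(184,155)),('kn bottom',(170,172)),('tip',(145,200)),('tipR',(157,198)),('body R',(178,95)),('body L',(103,100))):
    u=np.array(q)/3.3+[200,150]
    zs=np.linspace(20,200,361); X=np.array([inv(ray('side',*u,z)) for z in zs]); i=np.abs(X[:,0]).argmin(); print(nm,X[i].round(1),'TCP-rel y',(X[i][1]-276.5).round(1))
E
```

```text
knuckle [-1.000e-01  1.951e+02  1.395e+02] TCP-rel y -81.4
kn bottom [-1.000e-01  2.227e+02  1.020e+02] TCP-rel y -53.8
tip [1.00e-01 2.76e+02 3.25e+01] TCP-rel y -0.5
tipR [-1.000e-01  2.508e+02  5.200e+01] TCP-rel y -25.7
body R [  1.5 204.6 200. ] TCP-rel y -71.9
body L [1.000e-01 3.516e+02 1.075e+02] TCP-rel y 75.1
```

```bash
python3 -m creep '[[[0.06,-0.33,0,0,0,0],[0.13,-0.67,0,0,0,0],[0.19,-1,0,0,0,0],[0.25,-1.3,0,0,0,0],[0.3,-1.57,0,0,0,0],[0.34,-1.8,0,0,0,0],[0.38,-2,0,0,0,0],[0.42,-2.2,0,0,0,0],[0.46,-2.4,0,0,0,0],[0.5,-2.6,0,0,0,0],[0.54,-2.8,0,0,0,0],[0.58,-3,0,0,0,0],[0.6,-3.14,0,0,0,0],[0.6,-3.14,0,0,0,0]]]'
python3 -m creep '[[[0.02,-0.1,0,0,0,0],[0.04,-0.2,0,0,0,0],[0.06,-0.3,0,0,0,0],[0.08,-0.4,0,0,0,0],[0.1,-0.5,0,0,0,0],[0.11,-0.6,0,0,0,0]]]'
python3 - <<'E'
from h import *
s=ctrl.sense();p=np.load('press.npy');e=s["eef_pos"]
print(P([0,0,-p[2]],e-np.array([p[0],p[1],0])).round(1))
c=cap('side','pics/s2.png');a=cv2.imread('pics/s2.png')[150:270,200:340]
cv2.imwrite('pics/c2.png',np.clip(cv2.resize(a,None,fx=5,fy=5,interpolation=cv2.INTER_CUBIC)*1.5,0,255).astype('uint8'))
E
```

```text
time_s: 3.45
eef_pos: [467.5, 28.2, 108.8]
ee_rot: [0.0, -0.094, 0.996, -0.0]
force: [-0.1, 0.3, 0.4]
grip_width: 0.0
grip_force: 0.0
time_s: 3.95
eef_pos: [470.1, 13.6, 108.8]
ee_rot: [-0.0, -0.094, 0.996, -0.0]
force: [0.3, 0.8, -0.7]
grip_width: 0.0
grip_force: 0.4
[  0.4 180.9 108.8]
```

View pics/c2.png

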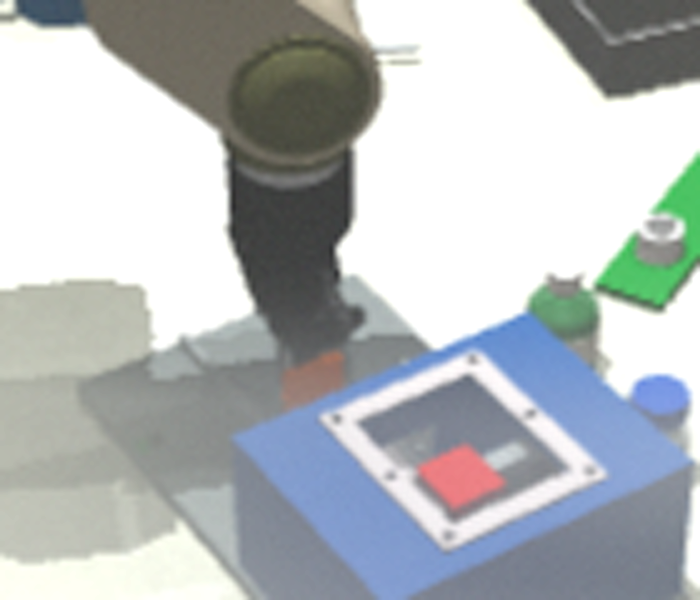

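The tab, at crop (312,380), is moving with the fingers. I'll carry on in small steps until the stop is felt.

```bash
python3 -m creep '[[[0.02,-0.08,0,0,0,0],[0.03,-0.16,0,0,0,0],[0.05,-0.24,0,0,0,0],[0.05,-0.28,0,0,0,0]]]' | grep -E 'eef_p|force'
for i in 1; do python3 -m creep '[[[0.01,-0.04,0,0,0,0],[0.015,-0.08,0,0,0,0]]]' | grep -E 'eef_p|force'; done
python3 -m creep '[[[0.01,-0.04,0,0,0,0],[0.015,-0.08,0,0,0,0]]]' | grep -E 'eef_p|force'
```

```text
eef_pos: [471.5, 6.6, 108.9]
force: [-0.3, 0.4, -0.6]
grip_force: 0.4
eef_pos: [471.7, 4.8, 108.9]
force: [-0.0, 1.5, -1.2]
grip_force: 0.4
eef_pos: [471.9, 3.5, 108.9]
force: [-0.9, 13.0, 3.5]
grip_force: 6.5
```

The force jumped to 13 N with TCP y near 170.5 in the press frame, which is 155 plus half a finger stack, so this is the stop. I'll hold briefly, back off, rise and look.

```bash
python3 -m creep '[[[0.005,-0.03,0,0,0,0],[0.005,-0.03,0,0,0,0],[0.005,-0.03,0,0,0,0]]]' | grep -E 'eef_p|force'
python3 -m creep '[[[-0.04,0.2,0,0,0,0],[-0.1,0.6,0,0,0,0],[-0.2,1.2,0,0,0,0],[-0.28,1.5,0.6,0,0,0],[-0.28,1.5,1.6,0,0,0],[-0.28,1.5,2.6,0,0,0],[-0.28,1.5,3.6,0,0,0],[-0.28,1.5,4.6,0,0,0],[-0.28,1.5,5.6,0,0,0],[-0.28,1.5,6.4,0,0,-1],[-0.28,1.5,6.4,0,0,-2],[-0.28,1.5,6.4,0,0,-3],[-0.28,1.5,6.4,0,0,-4],[-0.28,1.5,6.4,0,0,-5],[-0.28,1.5,6.4,0,0,-5.4],[-0.28,1.5,6.4,0,0,-5.4],[-0.28,1.5,6.4,0,0,-5.4]]]'
python3 - <<'E'
from h import *
cap('side','pics/s3.png');cap('top','pics/t3.png')
e=ctrl.sense()["eef_pos"];print(proj('side',e),proj('side',e-[0,0,73]))
u,v=proj('side',e).astype(int)
a=cv2.imread('pics/s3.png')[v-40:v+80,u-60:u+100]
cv2.imwrite('pics/c3.png',np.clip(cv2.resize(a,None,fx=5,fy=5,interpolation=cv2.INTER_CUBIC)*2.,0,255).astype('uint8'));print(u-60,v-40)
E
```

```text
eef_pos: [471.8, 3.4, 108.9]
force: [-0.6, 12.6, 3.3]
grip_force: 6.1
time_s: 6.33
eef_pos: [465.1, 39.9, 268.9]
ee_rot: [-0.0, 0.14, 0.99, -0.0]
force: [0.6, -0.7, -0.4]
grip_width: 0.002
grip_force: 0.0
[252.30912137 158.70783069] [253.16969361 179.56115018]
192 118
```

View pics/c3.png

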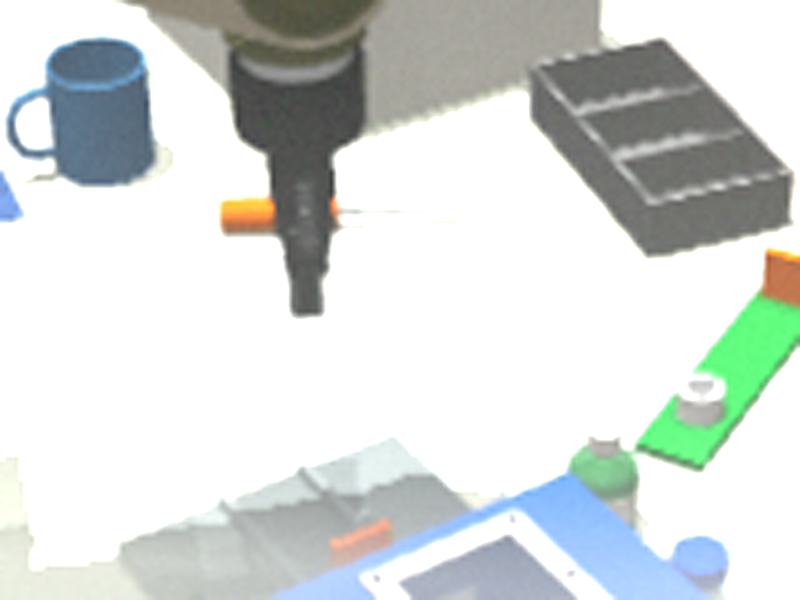

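This view, looking along the closing line, shows narrow fingers at (305,240) under a body about 76 mm wide. The tab is at (360,540). I'll turn 90° to see the wide profile, and check the tab's place by numbers.

```bash
python3 -m creep '[[[0,0,0,0,0,-1.4],[0,0,0,0,0,-2.8],[0,0,0,0,0,-4.2],[0,0,0,0,0,-5.6],[0,0,0,0,0,-7],[0,0,0,0,0,-8.4],[0,0,0,0,0,-9.8],[0,0,0,0,0,-11.2],[0,0,0,0,0,-12.6],[0,0,0,0,0,-14],[0,0,0,0,0,-15.4],[0,0,0,0,0,-16.8],[0,0,0,0,0,-18],[0,0,0,0,0,-18],[0,0,0,0,0,-18]]]'
python3 - <<'E'
from h import *
p=np.load('press.npy');inv=lambda X:P([0,0,-p[2]],X-np.array([p[0],p[1],0]))
for q in((332,538),(388,520)): print('tab',inv(ray('side',*(np.array(q)/5+[192,118]),65)).round(1))
cap('side','pics/s4.png')
e=ctrl.sense()["eef_pos"];u,v=proj('side',e).astype(int)
a=cv2.imread('pics/s4.png')[v-40:v+50,u-60:u+60]
a=cv2.resize(a,None,fx=6.5,fy=6.5,interpolation=cv2.INTER_CUBIC);a=np.clip(a*2.5,0,255).astype('uint8')
R=np.array([.956,-.293,0])
for y in(-50,0,50):
  for d in range(0,80,10):
    q=(proj('side',e+R*y-[0,0,d])-[u-60,v-40])*6.5; cv2.circle(a,(int(q[0]),int(q[1])),3,(0,0,255) if d!=30 else (0,255,0),-1)
cv2.imwrite('pics/c4.png',a)
E
```

```text
time_s: 7.68
eef_pos: [465.2, 39.7, 268.9]
ee_rot: [0.0, 0.799, 0.602, -0.0]
force: [0.5, -0.6, -0.4]
grip_width: -0.002
grip_force: 0.0
tab [-18.5 153.3  65. ]
tab [ 18.9 149.2  65. ]
```

View pics/c4.png

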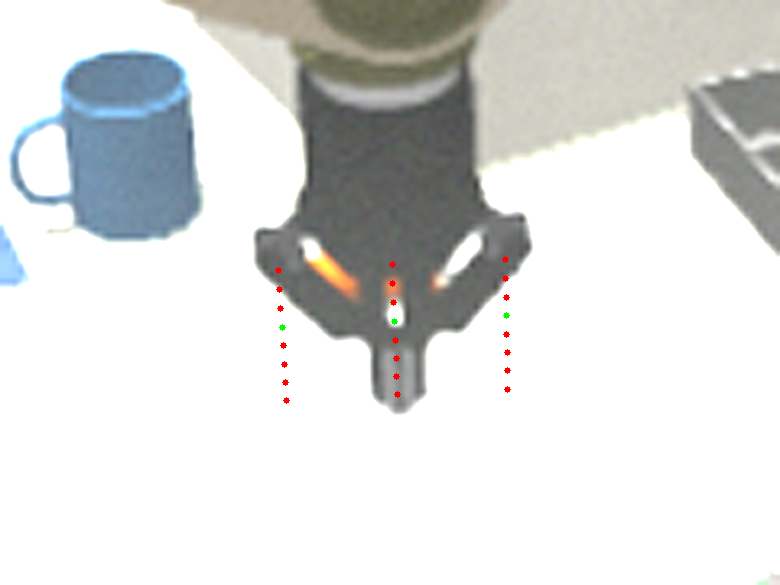

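The tab reads about 151 mm from the side camera, which also read about 4 mm low before the push, so this agrees with home at 155 and with the stop force. In the wide profile the knuckles reach ±60 mm at TCP level, narrowing to ±33 mm at 30 mm below it (v≈322) and ±12 mm from about 45 mm. At full press the TCP is at z=150 and the rim lies 31–40 mm below it. With the closing line along press y, that leaves about 17 mm clearance each side.

```bash
python3 -m creep '[[[0.1,-0.6,0,0,0,-1],[0.22,-1.2,0,0,0,-2],[0.34,-1.8,0,0,0,-3],[0.45,-2.4,0,0,0,-4],[0.56,-3,0,0,0,-5],[0.68,-3.6,0,0,0,-6],[0.79,-4.2,0,0,0,-7],[0.9,-4.8,0,0,0,-8],[1,-5.4,0,0,0,-9],[1.12,-6,0,0,0,-10],[1.24,-6.6,0,0,0,-11],[1.35,-7.2,0,0,0,-12],[1.46,-7.8,0,0,0,-12.6],[1.52,-8.1,0,0,0,-12.6],[1.52,-8.1,0,0,0,-12.6],[1.52,-8.1,0,0,0,-12.6]]]'
python3 -m creep '[[[0,0,-0.6,0,0,0],[0,0,-1.2,0,0,0],[0,0,-1.8,0,0,0],[0,0,-2.3,0,0,0],[0,0,-2.55,0,0,0],[0,0,-2.55,0,0,0]]]'
python3 - <<'E'
from h import *
e=ctrl.sense()["eef_pos"]
cap('side','pics/s5.png');a=cv2.imread('pics/s5.png')[190:290,230:350]
cv2.imwrite('pics/c5.png',np.clip(cv2.resize(a,None,fx=6,fy=6,interpolation=cv2.INTER_CUBIC)*1.8,0,255).astype('uint8'))
E
```

```text
time_s: 9.07
eef_pos: [503.1, -162.6, 268.7]
ee_rot: [-0.0, 0.995, 0.095, -0.0]
force: [0.6, -0.2, -0.1]
grip_width: 0.004
grip_force: 0.0
time_s: 9.57
eef_pos: [502.8, -161.9, 204.1]
ee_rot: [-0.001, 0.995, 0.095, -0.001]
force: [0.0, 0.5, -0.9]
grip_width: 0.001
grip_force: 0.0
```

View pics/c5.png

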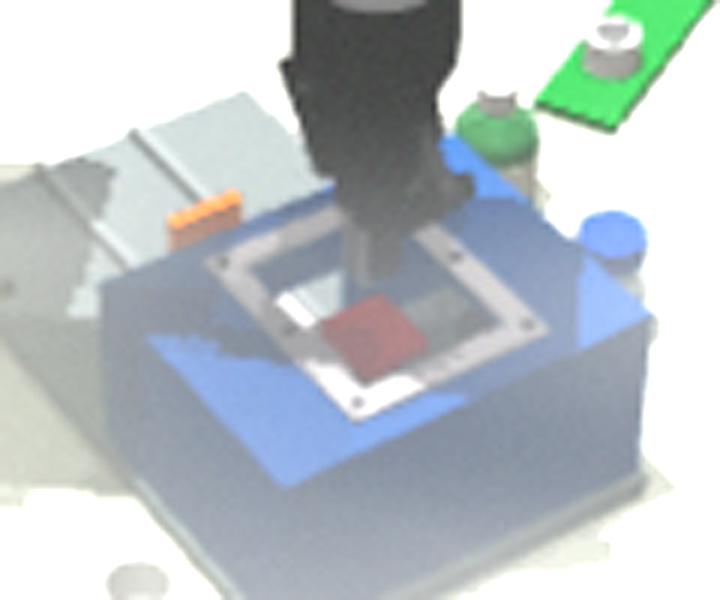

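The tips, at (375,275), hang right above the paddle centre at (375,340), in line with the window's middle. Now I'll go down.

```bash
python3 -m creep '[[[0,0,-0.3,0,0,0],[0,0,-0.6,0,0,0],[0,0,-0.8,0,0,0],[0,0,-1,0,0,0],[0,0,-1.15,0,0,0],[0,0,-1.25,0,0,0],[0,0,-1.35,0,0,0]]]'|grep -E 'eef_p|force'
python3 -m creep '[[[0,0,-0.1,0,0,0],[0,0,-0.2,0,0,0],[0,0,-0.3,0,0,0],[0,0,-0.4,0,0,0],[0,0,-0.45,0,0,0]]]'|grep -E 'eef_p|force'
```

```text
eef_pos: [503.3, -162.9, 171.2]
force: [-0.5, -0.4, -0.1]
grip_force: 0.0
eef_pos: [503.4, -162.9, 160.1]
force: [0.3, 0.0, 3.7]
grip_force: 2.0
```

```bash
python3 -m creep '[[[0,0,-0.08,0,0,0],[0,0,-0.16,0,0,0],[0,0,-0.22,0,0,0]]]'|grep -E 'eef_p|force'
python3 -m creep '[[[0,0,-0.05,0,0,0],[0,0,-0.1,0,0,0]]]'|grep -E 'eef_p|force'
```

```text
eef_pos: [503.6, -162.9, 154.7]
force: [2.5, 0.6, 4.4]
grip_force: 1.9
eef_pos: [503.4, -163.0, 152.2]
force: [2.2, 0.5, 7.1]
grip_force: 3.3
```

```bash
python3 -m creep '[[[0,0,-0.05,0,0,0],[0,0,-0.08,0,0,0],[0,0,-0.08,0,0,0]]]'|grep -E 'eef_p|force'
```

```text
eef_pos: [503.6, -163.0, 151.6]
force: [-2.4, 2.7, 16.8]
grip_force: 8.3
```

Hard stop: 17 N with the TCP held at 151.6. I'll give it one more small push, then go straight up and clear.

```bash
python3 -m creep '[[[0,0,-0.03,0,0,0],[0,0,-0.04,0,0,0],[0,0,-0.04,0,0,0]]]'|grep -E 'eef_p|force'
python3 -m creep '[[[0,0,0.2,0,0,0],[0,0,0.6,0,0,0],[0,0,1.2,0,0,0],[0,0,2,0,0,0],[0,0,3,0,0,0],[0,0,4,0,0,0],[0,0,5,0,0,0],[0,0,6,0,0,0],[-0.4,1,6,0,0,0],[-0.8,2,6,0,0,0],[-1.2,3,6,0,0,0],[-1.5,4,6,0,0,0],[-1.8,5,6,0,0,0],[-2,6,6,0,0,0],[-2.2,7,6,0,0,0],[-2.4,8,6,0,0,0],[-2.6,9,6,0,0,0],[-2.8,10,6,0,0,0],[-2.8,10,6,0,0,0],[-2.8,10,6,0,0,0]]]'
python3 - <<'E'
from h import *
cap('side','pics/s6.png');cap('top','pics/t6.png')
a=cv2.imread('pics/s6.png')[190:300,225:345];b=cv2.imread('pics/t6.png')[165:275,250:370]
cv2.imwrite('pics/c6.png',np.clip(cv2.resize(np.hstack([a,b]),None,fx=3.3,fy=3.3,interpolation=cv2.INTER_CUBIC)*1.7,0,255).astype('uint8'))
E
```

```text
eef_pos: [503.7, -163.0, 151.3]
force: [-4.7, 4.4, 24.3]
grip_force: 12.3
time_s: 13.2
eef_pos: [432.8, 87.8, 299.1]
ee_rot: [0.0, 0.995, 0.095, -0.0]
force: [-1.1, 0.3, -0.3]
grip_width: -0.001
grip_force: 0.0
```

View pics/c6.png

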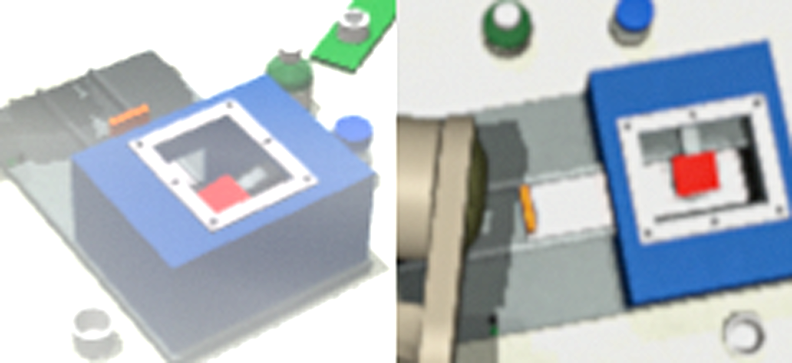

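The side view shows the paddle lowered and partly behind the frame, at (222,193). In the top view the tab is at (527,208) and the jar, flask and cup are in place. I'll check the numbers for the tab and paddle.

```bash
python3 - <<'E'
from h import *
p=np.load('press.npy');inv=lambda X:P([0,0,-p[2]],X-np.array([p[0],p[1],0]))
o=np.array([250-120,165])
for q in((521,187),(528,233)): print('tab',inv(ray('top',*(np.array(q)/3.3+o),65)).round(1))
print('paddle far edge side px if up/down',[(((proj('side',P(p,X))-[225,190])*3.3).round()).tolist() for X in((0,0,100),(0,0,77),(18,20,100),(16,20,83))])
E
```

```text
tab [ 18.9 153.9  65. ]
tab [-22.7 155.1  65. ]
paddle far edge side px if up/down [[221.0, 176.0], [221.0, 196.0], [226.0, 156.0], [223.0, 171.0]]
```

The tab is at about 154.5 mm (home is 155) and the paddle's upper corner is where the lowered lever puts it. Handing in.

```bash
python3 -c "
from rig import ctrl
print(ctrl.finish_job())"
```

```text
the job is handed in; nothing more can be done
None
```

I pushed the carrier home against its stop, pressed the lever down to its stop through the window and moved the hand clear, then handed the job in at about 13 s; the rig returned no verdict.

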